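# Close, pin and hold the hinged gluing press

## Task

Swing the lid of the small hinged plywood press down over the birch disc, take the locking pin (the one with the taller black grip) from the wooden rack and push it down through the hole in the lid into the hole in the base. The lid's hinge is sprung, so finish while still bearing down on the pin, with its collar pressing the lid fully shut; do not let go of it, and do not touch the lid or base with the hand at the end. Leave the short pin in its rack, and the dropper bottle and the tub where they are.

Things in the scene. Friction and masses are not known exactly. Their poses are not given: they have to be found in the camera images.
- press: plywood base of the press, fixed to the bench, 190 (x) x 110 (y) x 30 mm high; origin at the centre of its underside, z up. The lid is hinged along its +x end (axis parallel to y, at x = +80, z = 36 mm); a birch disc of 68 mm lies sunk flush in its middle.
- lid (a joint): angle of the plywood lid, rad: 0 = shut flat on the base, grows as its -x end lifts; limit 1.3, starts at 0.85 to 1.1. Stiff sprung hinge: the lid stays where it stands at the start and takes about 5 N near its hole to push shut; let go when shut, it springs up to about 0.1 rad and stays there (the pin can still be put through).
- lid_hole (a point): centre of the mouth of the lid's hole, on the lid's outer face, which is the upper one when shut (then 42 mm above the bench); z is the lid's outward normal
- base_hole (a point): centre of the mouth of the base's hole, on the base's top, 30 mm above the bench: vertical, 14 mm in diameter, 25 mm deep
- lock_pin: the locking pin, loose, upright in either rack hole: steel shank 12 mm wide, 34 mm long, tip tapered; above it a collar 30 mm wide, 5 mm thick, then a black round grip 18 mm wide, 45 mm tall. Origin at the shank's tip, z up along the pin. Hangs by its collar (underside 45 mm above the bench), so the grip spans 50 to 95 mm.
- short_pin: a shorter pin in the other hole of the rack: same collar, black grip only 20 mm tall, shank 20 mm; origin at the shank's tip. Stays in its hole.
- rack: wooden pin rack, fixed to the bench, 50 (x) x 120 (y) x 45 mm high; origin at the centre of its underside; its two holes are 14 mm wide, 37 mm deep, at y = +35 and -35 mm. Either pin may stand in either hole.
- dropper_bottle: white dropper bottle with a green nozzle, 37 mm wide, 120 mm tall, loose; origin at the centre of its underside; a bystander
- tub_purple: purple screw-top tub, 67 mm wide, 50 mm tall, loose; origin at the centre of its underside; a bystander
- lid_hinge (a point): middle of the lid's hinge axis, which runs along the press's y. The lid is 12 mm thick (axis at half thickness) and 100 mm wide, reaches from 10 to 172 mm from the axis, and has on its centre line a 50 mm round window centred 80 mm and the pin's hole (18 mm wide) centred 145 mm from the axis
Things that resemble listed ones, but are neither listed nor needed, are in the scene too. What is shaped like the lock_pin but blue or orange is not meant. Of the things that look like the rack, take the one that is farthest to the robot's right at the start.

How it is judged:
By the outcome, as a careful person would: the job done as asked, in the order asked, and still so for the second after the job is handed in, while the arm keeps its last pose, push and grip.
It also fails if it takes over 48 s, if anything falls off the work surface, if the arm or the gripper's body presses on something with over 40 N, if the wrist force passes 120 N, or if a joint passes its speed limit or range.

## Robot

A 6-joint arm with a two-finger parallel gripper is mounted at the origin on the work surface; the furniture and walls round the work are solid. World frame = base frame: x ahead of the robot, y to its left, z up, the work surface at z = 0. Lengths are in m, angles in rad, forces in N, time in s.
With the tool pointing down it reaches from about 0.25 to 0.775 m from the base axis. Payload 4 kg.
Tool frame: the origin (TCP) lies on the centre line of the jaws, within the pads' length; the fingertips stand 25 mm ahead of it and the grasp point (between the pads) lies 6 mm ahead of it; z points along the fingers, y is the line along which they close (so a half turn about z gives the same grasp; the last joint's range is limited). The gripper opens to 94 mm and grips with 3 to 60 N. Pads are 16 mm wide; open, the fingers measure 119 mm over their backs; the gripper's body (75 mm by 177 mm) begins 78 mm behind the grasp point.
Start: joints at [1.061, 0.087, 1.371, -0, 1.684, -0.103], TCP at [0.218, 0.505, 0.231] pointing down, gripper open.
Joint ranges: [-3.1, 3.1], [-0.76, 2.03], [0.27, 2.55], [-1.08, 4.22], [0.17, 2.65], [-2.57, 2.57]. Speed limits (rad/s): [2.79, 2.79, 3.14, 3.14, 3.14, 3.14].

## Interface

Orientations are given as [roll, pitch, yaw] about the fixed x, y, z axes, in that order (R = Rz(yaw) Ry(pitch) Rx(roll)).
In Python, from bench import robot, imaging gives the robot as it stands. The module is installed in compiled form; this text tells all that it offers.
- The arm moves only by the tool drive_tool, never from a script. Its argument "series" is a list of rows, each a list of 3 entries, a list of its own where there are three numbers: the finger opening in m, from 0 to 0.094, then the shift along the tool's x, y, z in m, then the turn, a rotation vector about the tool's x, y, z in rad. A call has 1 to 5 rows; each row is the pose to reach, as a shift and turn from the pose commanded when the call began, along the tool's axes at that moment; what a row does not reach only later rows make up. A row lasts 1/8 s, in which the tool goes at most 62.5 mm and 10.7 degrees, less where a joint would pass 70% of its speed; a pose out of reach is approached as far as the arm can. A call with a gripper value outside its range is refused whole. The fingers move at their own pace and stop on an object; the grip force is fixed at half the most. Time passes only in rows, so rows that repeat a pose let the fingers close. It gives the time, the measured TCP pose, the force, the opening and the grip force at its end, in the units of the state.
- robot.get_obs(): the state, without advancing time (a new reading comes with each control period).
- imaging.snapshot(name): name is "side" or "top" or "wrist"; returns the picture (420x560x3 uint8, red, green, blue); there is no depth.
- imaging.get_calibration(name): a dict with "intrinsics" (3x3 intrinsics, pixels), "position" and "rotation" of the camera in the world. Camera axes: x right, y up, looking along -z (the intrinsics and any distortion apply to the point x, -y, -z); pixel columns grow to the right and rows downward; lengths in m; the calibration is good to about 2 mm. A picture is of the moment at which its call begins: read the wrist's pose just before it. get_calibration takes no time and is no camera call; for the wrist camera it gives the pose at the moment of the call.
- robot.close_job(): hands the job in; it is judged then, once.
The state is a dict: "time": time; "joint_positions": joint angles; "qvel": joint speeds; "joint_torque": joint torques, N m; "tool_pos": TCP position; "ee_rot": TCP orientation; "wrist_force": force on the tool from outside, world axes, zero at the start; "wrist_torque": the same for the moment, N m; "width": finger opening in m; "finger_force": force on a finger pad.
Only numpy, scipy, OpenCV 4.12 (cv2) and the standard library are available. Lean on these libraries where they do the work, as an engineer would, in place of code of your own. Each camera call takes 0.05 s, during which the arm holds its last target. There are 200 camera calls.

## Working session

There is one attempt and no reset: what is moved stays moved. The work goes in short steps, Python scripts to look and compute and a tool call to move; the robot and the scene stay as the last step left them, time stands still between calls to the robot, and variables do not carry over. Pictures are saved under pics/ and viewed, at most 10 in all, crops included, and the job is handed in when it is done.

Besides the shell and the picture viewer there is one more tool, called after "Request:" as name([rows], argument=value, ...), one row to a line, values as JSON. drive_tool: Moves the arm, as the interface text tells. Its arguments: {"type":"object","properties":{"series":{"type":"array"}},"required":["series"]}

```bash
mkdir -p pics; cat > h.py <<'E'
import numpy as np, cv2, json
from bench import robot, imaging
def snap(name,fn):
    c=imaging.get_calibration(name); im=imaging.snapshot(name); 
    cv2.imwrite('pics/'+fn+'.png',im[:,:,::-1]); 
    np.savez('pics/'+fn+'.npz',K=c['intrinsics'],p=c['position'],R=c['rotation'])
    return im
def ray(fn,u,v):
    c=np.load('pics/'+fn+'.npz'); d=np.linalg.inv(c['K'])@[u,v,1]; d=c['R']@(d*[1,-1,-1]); return c['p'],d
def atz(fn,u,v,z):
    p,d=ray(fn,u,v); return p+d*(z-p[2])/d[2]
def proj(fn,X):
    c=np.load('pics/'+fn+'.npz'); q=(c['R'].T@(np.array(X)-c['p']))*[1,-1,-1]; q=c['K']@q; return q[:2]/q[2]
E
python3 - <<'E'
from h import *
a=snap('top','top0'); b=snap('side','side0')
for n in('top','side'):
    c=imaging.get_calibration(n); print({k:(np.round(v,3).tolist() if not isinstance(v,str) else v) for k,v in c.items()})
o=robot.get_obs(); print(o['time'],o['tool_pos'],o['ee_rot'],o['width'])
E
```

```text
{'intrinsics': [[491.089, 0.0, 285.164], [0.0, 491.089, 200.829], [0.0, 0.0, 1.0]], 'position': [0.216, 0.052, 1.288], 'rotation': [0.225, 0.001, -1.633]}
{'intrinsics': [[447.955, 0.0, 277.264], [0.0, 447.955, 208.349], [0.0, 0.0, 1.0]], 'position': [0.491, -0.729, 0.643], 'rotation': [0.921, 0.019, 0.02]}
0.1 [0.21739948 0.50471967 0.22942949] [-3.13961118e+00 -2.04945603e-04  2.73480908e+00] 0.09399708943989157
```

View pics/top0.png

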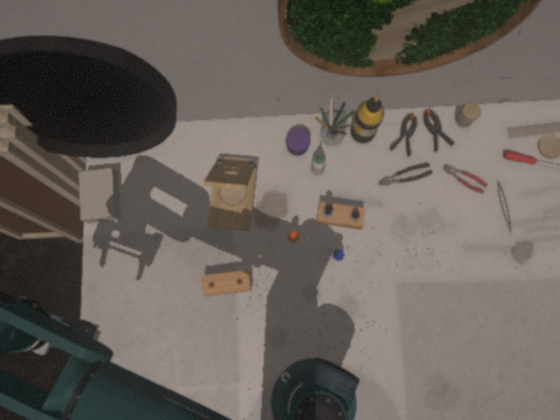

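View pics/side0.png

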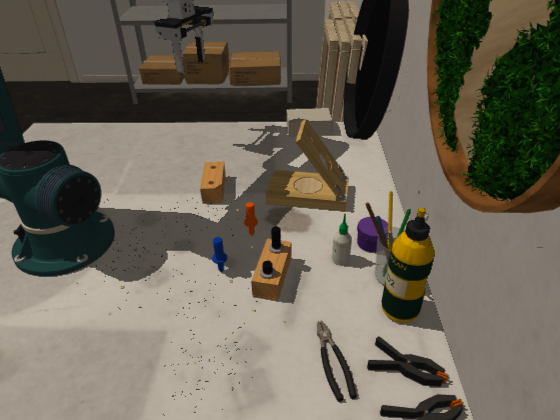

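The top view shows two rack-like blocks: an empty one at (226,282) and one holding the pins at (341,212). The press is at (232,190) with its lid open and the hinge on its far end. The side view shows black grips at (276,238) (taller) and (267,268) (shorter). The blue (219,253) and orange (251,217) pins stand apart and are not wanted.

The rack farthest to the robot's right is (341,212), so that's the one to use. I'll confirm it in a crop and fix the rotation handling.

```bash
cat > h.py <<'E'
import numpy as np, cv2
from scipy.spatial.transform import Rotation as Ro
from bench import robot, imaging
def snap(name,fn):
    c=imaging.get_calibration(name); im=imaging.snapshot(name)
    cv2.imwrite('pics/'+fn+'.png',im[:,:,::-1])
    np.savez('pics/'+fn+'.npz',K=c['intrinsics'],p=c['position'],R=Ro.from_euler('xyz',c['rotation']).as_matrix())
    return im
def ray(fn,u,v):
    c=np.load('pics/'+fn+'.npz'); d=np.linalg.inv(c['K'])@[u,v,1]; return c['p'],c['R']@(d*[1,-1,-1])
def atz(fn,u,v,z):
    p,d=ray(fn,u,v); return p+d*(z-p[2])/d[2]
def proj(fn,X):
    c=np.load('pics/'+fn+'.npz'); q=(c['R'].T@(np.array(X)-c['p']))*[1,-1,-1]; q=c['K']@q; return q[:2]/q[2]
E
python3 - <<'E'
from h import *
for n in('top','side'):
    d=dict(np.load(f'pics/{n}0.npz')); d['R']=Ro.from_euler('xyz',d['R']).as_matrix(); np.savez(f'pics/{n}0.npz',**d)
t=cv2.imread('pics/top0.png'); s=cv2.imread('pics/side0.png')
a=cv2.resize(t[145:245,195:375],None,fx=4.4,fy=4.4,interpolation=2)[:,:790]
a=cv2.resize(t[145:240,200:375],(400,217)); a=cv2.resize(t[145:240,195:375],(720,380),interpolation=2)
b=cv2.resize(s[110:300,200:360],None,fx=3.15,fy=3.15,interpolation=2)
cv2.imwrite('pics/ctop.png',a)
cv2.imwrite('pics/cside.png',b); print(b.shape)
for f,u,v,z in [('top0',327,210,.095),('top0',357,212,.07),('top0',232,228,.03),('top0',341,213,.045),('side0',276,230,.095),('side0',267,264,.07)]: print(f,u,v,atz(f,u,v,z).round(3))
E
```

```text
(598, 504, 3)
top0 327 210 [ 0.458 -0.066  0.095]
top0 357 212 [ 0.454 -0.143  0.07 ]
top0 232 228 [0.439 0.178 0.03 ]
top0 341 213 [ 0.458 -0.106  0.045]
side0 276 230 [ 0.465 -0.076  0.095]
side0 267 264 [ 0.45  -0.142  0.07 ]
```

View pics/ctop.png

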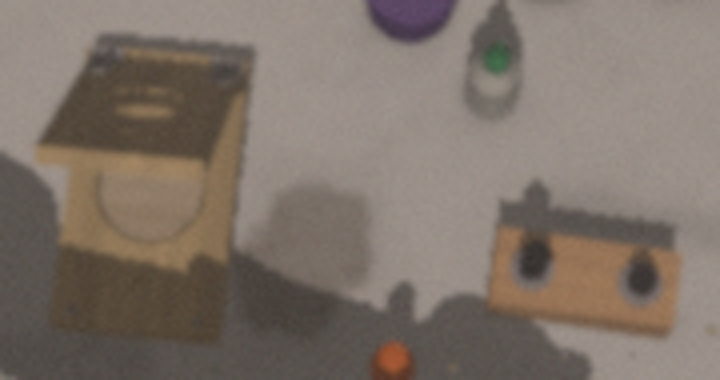

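View pics/cside.png

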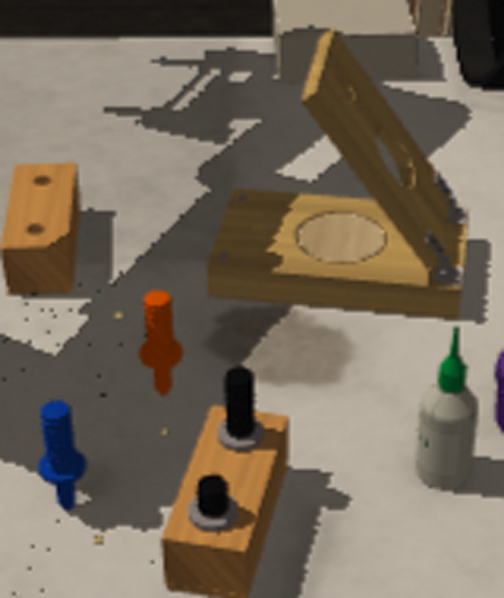

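The crops confirm that the pin at top-crop (533,255), i.e. top image (328,209), is the taller black one. It is nearer the press, in the rightmost rack. Next I'll fit the press pose and lid angle from corner clicks.

```bash
cat > fit.py <<'E'
from h import *
from scipy.optimize import least_squares
S=lambda x,y:(200+x/3.15,110+y/3.15); T=lambda x,y:(195+x/4,145+y/4)
def L(r,y,t,n): # lid point: r from axis, n along outward normal
    return lambda th: np.array([.08-r*np.cos(th)+n*np.sin(th), y, .036+r*np.sin(th)+n*np.cos(th)])
P=lambda *a: (lambda th: np.array(a))
obs=[('side0',S(235,190),P(-.095,.055,.03)),('side0',S(210,262),P(-.095,-.055,.03)),('side0',S(462,292),P(.095,-.055,.03)),
('side0',S(212,296),P(-.095,-.055,0)),('top0',T(220,342),P(-.095,-.055,0.0)),('top0',T(50,325),P(-.095,.055,.0)),
('side0',S(350,95),L(.145,0,0,.006)),('top0',T(147,102),L(.08,0,0,.006)),('top0',T(38,150),L(.172,.05,0,.006)),('top0',T(207,158),L(.172,-.05,0,.006)),
('side0',S(344,240),P(0,0,.03)),('top0',T(151,195),P(0,0,.03))]
def W(p,X): 
    c,s=np.cos(p[2]),np.sin(p[2]); return np.array([p[0]+c*X[0]-s*X[1],p[1]+s*X[0]+c*X[1],X[2]])
def res(p): return np.concatenate([proj(f,W(p,X(p[3])))-np.array(u) for f,u,X in obs])
if __name__=='__main__':
    q=least_squares(res,[.52,.2,0,.95],loss='soft_l1'); print(q.x.round(4)); print(q.fun.reshape(-1,2).round(1).tolist() if 0 else res(q.x).reshape(-1,2).round(1).tolist())
    p=q.x; np.save('press.npy',p); print('hole',W(p,[-.065,0,.042]),'hinge',W(p,[.08,0,.036]))
    for n,u,X in [('top',T(533,257),.095),('top',T(641,276),.07)]: print(atz('top0',*u,X).round(4))
    print(atz('side0',*S(239,374),.095).round(4),atz('side0',*S(213,484),.07).round(4))
    for a,b in [((490,308),(672,333)),((498,228),(680,252))]: print([atz('top0',*T(*c),.045).round(3) for c in(a,b)])
    o=robot.get_obs(); R=Ro.from_euler('xyz',o['ee_rot']).as_matrix(); print(R.round(3))
E
python3 fit.py
```

```text
[ 0.5383  0.1714 -0.1686  0.9248]
[[0.3, -0.9], [-0.7, 0.9], [0.3, -0.9], [-0.9, 0.3], [0.1, -0.2], [1.6, -0.3], [-1.9, -1.5], [0.1, -0.8], [-0.2, -1.3], [-0.1, 1.1], [-0.2, -1.4], [0.3, -2.9]]
hole [0.47424286 0.18229682 0.042     ] hinge [0.61718642 0.15796296 0.036     ]
[ 0.46   -0.0688  0.095 ]
[ 0.4487 -0.1385  0.07  ]
[ 0.4649 -0.0725  0.095 ] [ 0.4509 -0.1416  0.07  ]
[array([ 0.439, -0.044,  0.045]), array([ 0.415, -0.159,  0.045])]
[array([ 0.491, -0.053,  0.045]), array([ 0.468, -0.169,  0.045])]
[[-0.918  0.396 -0.001]
 [ 0.396  0.918 -0.002]
 [ 0.    -0.002 -1.   ]]
```

```bash
cat > go.py <<'E'
from h import *
from fit import W,L
p=np.load('press.npy')
def rel(targets,yaw,o=None):
    """shift & rotvec in the present tool frame to TCP targets (tool pointing down with yaw)"""
    o=o or robot.get_obs(); R=Ro.from_euler('xyz',o['ee_rot']); print(o['time'],np.round(o['tool_pos'],4),np.round(o['ee_rot'],4),np.round(o['wrist_force'],1),round(o['width'],4))
    rv=(R.inv()*Ro.from_euler('xyz',[np.pi,0,yaw])).as_rotvec()
    for t in targets: print(np.round(t,4),'->',R.inv().apply(np.array(t)-o['tool_pos']).round(4).tolist(),rv.round(4).tolist())
def lidtcp(th,r=.127):
    X=L(r,0,0,.006)(th)+[.008,0,.025]; return W(p,X)
E
python3 - <<'E'
from go import *
a=lidtcp(1.15); rel([a+[0,0,.06],a],np.pi+p[2])
E
```

```text
0.1 [0.2174 0.5047 0.2294] [-3.1396e+00 -2.0000e-04  2.7348e+00] [-0.1  0.2 -0.2] 0.094
[0.5793 0.1644 0.2394] -> [-0.467, -0.1694, -0.0097] [-0.0019, -0.0004, -0.2382]
[0.5793 0.1644 0.1794] -> [-0.4671, -0.1692, 0.0503] [-0.0019, -0.0004, -0.2382]
```

Request:
drive_tool([
  [0,[-0.06,-0.02,-0.03],[0,0,-0.12]],
  [0,[-0.12,-0.04,-0.03],[0,0,-0.238]],
  [0,[-0.175,-0.06,-0.03],[0,0,-0.238]],
  [0,[-0.23,-0.085,-0.03],[0,0,-0.238]],
  [0,[-0.285,-0.105,-0.03],[0,0,-0.238]],
])

```text
time: 0.72
tool_pos: [0.4387, 0.2942, 0.2601]
ee_rot: [-3.141, -0.0, 2.973]
wrist_force: [0.3, 0.2, -0.5]
width: 0.0474
finger_force: 0.0
```

```bash
python3 - <<'E'
from go import *
a=lidtcp(1.15); rel([a+[0,0,.06],a],np.pi+p[2])
E
```

```text
0.725 [0.4387 0.2942 0.2601] [-3.1415e+00 -4.0000e-04  2.9727e+00] [ 0.3  0.2 -0.5] 0.0474
[0.5793 0.1644 0.2394] -> [-0.1604, -0.1043, 0.0207] [-0.0001, -0.0004, -0.0003]
[0.5793 0.1644 0.1794] -> [-0.1604, -0.1043, 0.0807] [-0.0001, -0.0004, -0.0003]
```

Request:
drive_tool([
  [0,[-0.05,-0.033,0],[0,0,0]],
  [0,[-0.1,-0.066,0],[0,0,0]],
  [0,[-0.16,-0.104,0.0],[0,0,0]],
  [0,[-0.16,-0.104,0.02],[0,0,0]],
  [0,[-0.16,-0.104,0.05],[0,0,0]],
])

```text
time: 1.35
tool_pos: [0.5786, 0.1661, 0.2094]
ee_rot: [3.141, 0.0, 2.971]
wrist_force: [0.6, -0.0, -1.0]
width: 0.0009
finger_force: 0.0
```

```bash
python3 - <<'E'
from go import *
rel([lidtcp(t) for t in (1.15,1.0,.85,.7,.55,.4,.3,.2,.1,.05,0,-.03)],np.pi+p[2])
snap('side','side1'); s=cv2.imread('pics/side1.png'); cv2.imwrite('pics/c1.png',cv2.resize(s[60:250,220:420],None,fx=3,fy=3))
E
```

```text
1.35 [0.5786 0.1661 0.2094] [3.1409 0.     2.9712] [ 0.6 -0.  -1. ] 0.0009
[0.5793 0.1644 0.1794] -> [-0.001, -0.0015, 0.0301] [0.0007, 0.0, -0.0018]
[0.5624 0.1673 0.1711] -> [0.0161, -0.0016, 0.0383] [0.0007, 0.0, -0.0018]
[0.5469 0.1699 0.1604] -> [0.0319, -0.0016, 0.0491] [0.0007, 0.0, -0.0018]
[0.5331 0.1723 0.1474] -> [0.0458, -0.0016, 0.062] [0.0007, 0.0, -0.0018]
[0.5214 0.1743 0.1325] -> [0.0577, -0.0017, 0.0769] [0.0007, 0.0, -0.0018]
[0.5121 0.1759 0.116 ] -> [0.0672, -0.0017, 0.0935] [0.0007, 0.0, -0.0018]
[0.5072 0.1767 0.1043] -> [0.0721, -0.0017, 0.1052] [0.0007, 0.0, -0.0018]
[0.5035 0.1773 0.0921] -> [0.0759, -0.0017, 0.1173] [0.0007, 0.0, -0.0018]
[0.5011 0.1777 0.0796] -> [0.0783, -0.0017, 0.1298] [0.0007, 0.0, -0.0018]
[0.5003 0.1779 0.0733] -> [0.0791, -0.0017, 0.1361] [0.0007, 0.0, -0.0018]
[0.4999 0.1779 0.067 ] -> [0.0796, -0.0017, 0.1424] [0.0007, 0.0, -0.0018]
[0.4998 0.178  0.0632] -> [0.0797, -0.0017, 0.1462] [0.0007, 0.0, -0.0018]
```

View pics/c1.png

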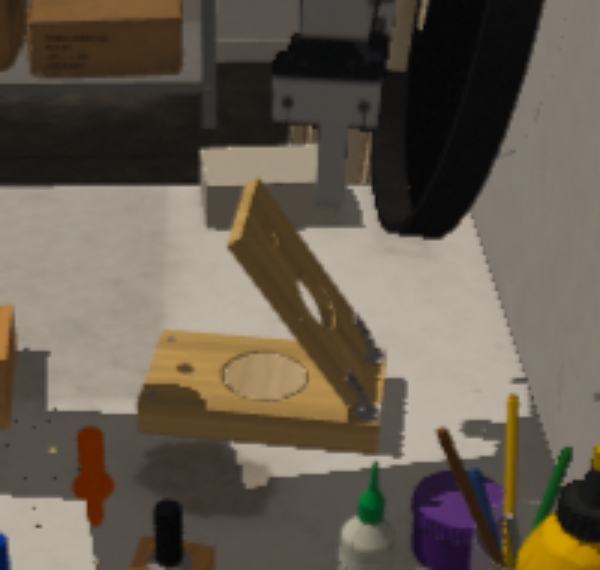

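The closed fingers hang on the hinge side of the open lid. The base hole is visible at crop (185,368), which is side pixel (281.7,182.7). I'll swing the lid down now.

Request:
drive_tool([
  [0,[0.0,-0.0015,0.03],[0,0,0]],
  [0,[0.016,-0.0015,0.038],[0,0,0]],
  [0,[0.032,-0.0015,0.049],[0,0,0]],
  [0,[0.046,-0.0015,0.062],[0,0,0]],
  [0,[0.058,-0.0015,0.077],[0,0,0]],
])

```text
time: 2.02
tool_pos: [0.5203, 0.1754, 0.134]
ee_rot: [-3.142, 0.003, 2.974]
wrist_force: [2.7, -0.7, 1.3]
width: 0.0004
finger_force: 1.5
```

```bash
python3 - <<'E'
from go import *
rel([lidtcp(t) for t in (.55,.4,.3,.2,.1,.05,0,-.03)],np.pi+p[2])
print(atz('side1',281.7,182.7,.03), W(p,[-.065,0,.03]))
E
```

```text
2.025 [0.5203 0.1754 0.134 ] [-3.1416e+00  2.8000e-03  2.9741e+00] [ 2.7 -0.7  1.3] 0.0004
[0.5214 0.1743 0.1325] -> [-0.0013, -0.0009, 0.0015] [-0.0, 0.0028, 0.0012]
[0.5121 0.1759 0.116 ] -> [0.0083, -0.0009, 0.018] [-0.0, 0.0028, 0.0012]
[0.5072 0.1767 0.1043] -> [0.0132, -0.0009, 0.0297] [-0.0, 0.0028, 0.0012]
[0.5035 0.1773 0.0921] -> [0.017, -0.0009, 0.0418] [-0.0, 0.0028, 0.0012]
[0.5011 0.1777 0.0796] -> [0.0195, -0.0009, 0.0543] [-0.0, 0.0028, 0.0012]
[0.5003 0.1779 0.0733] -> [0.0203, -0.0009, 0.0606] [-0.0, 0.0028, 0.0012]
[0.4999 0.1779 0.067 ] -> [0.0208, -0.0009, 0.0669] [-0.0, 0.0028, 0.0012]
[0.4998 0.178  0.0632] -> [0.0209, -0.0009, 0.0707] [-0.0, 0.0028, 0.0012]
[0.47206118 0.18071217 0.03      ] [0.47424286 0.18229682 0.03      ]
```

The lid contact force is as expected, and the directly measured hole agrees with the fit to about 2.5 mm. Continuing down.

Request:
drive_tool([
  [0,[0.009,0,0.018],[0,0,0]],
  [0,[0.014,0,0.03],[0,0,0]],
  [0,[0.018,0,0.042],[0,0,0]],
  [0,[0.02,0,0.054],[0,0,0]],
  [0,[0.021,0,0.062],[0,0,0]],
])

```text
time: 2.65
tool_pos: [0.4988, 0.1789, 0.0712]
ee_rot: [3.141, -0.002, 2.973]
wrist_force: [-3.4, -0.2, 5.1]
width: 0.0005
finger_force: 2.8
```

Request:
drive_tool([
  [0,[0,0,0.004],[0,0,0]],
  [0,[0,0,0.007],[0,0,0]],
  [0,[0,0,0.008],[0,0,0]],
])

```text
time: 3.02
tool_pos: [0.4987, 0.1789, 0.067]
ee_rot: [3.141, -0.003, 2.973]
wrist_force: [-11.7, -1.3, 23.1]
width: 0.0005
finger_force: 11.8
```

The lid is shut: TCP z is 0.067 as predicted, with a firm 23 N. Now I'll go up and over to the pin.

Request:
drive_tool([
  [0,[0,0,-0.05],[0,0,0]],
  [0.06,[0,0,-0.11],[0,0,0]],
  [0.06,[0.0,-0.06,-0.12],[0,0,0]],
  [0.06,[0.0,-0.12,-0.12],[0,0,0]],
  [0.06,[0.0,-0.18,-0.12],[0,0,0]],
])

```text
time: 3.65
tool_pos: [0.4695, -0.0003, 0.1833]
ee_rot: [3.141, 0.001, 2.974]
wrist_force: [0.1, -0.1, -0.3]
width: 0.037
finger_force: 0.0
```

```bash
python3 - <<'E'
from go import *
rel([[.4625,-.0705,.19],[.4625,-.0705,.08]],np.pi+p[2])
E
```

```text
3.65 [ 4.695e-01 -3.000e-04  1.833e-01] [3.1414e+00 1.2000e-03 2.9742e+00] [ 0.1 -0.1 -0.3] 0.037
[ 0.4625 -0.0705  0.19  ] -> [-0.0048, -0.0704, -0.0067] [0.0002, 0.0012, 0.0012]
[ 0.4625 -0.0705  0.08  ] -> [-0.0046, -0.0704, 0.1033] [0.0002, 0.0012, 0.0012]
```

Request:
drive_tool([
  [0.06,[-0.003,-0.035,-0.007],[0,0,0]],
  [0.06,[-0.005,-0.07,-0.007],[0,0,0]],
  [0.06,[-0.005,-0.07,-0.007],[0,0,0]],
])

```text
time: 4.03
tool_pos: [0.4627, -0.0704, 0.1899]
ee_rot: [3.141, -0.0, 2.969]
wrist_force: [-0.4, 0.3, -0.5]
width: 0.06
finger_force: 0.0
```

```bash
python3 - <<'E'
from go import *
snap('wrist','w1'); snap('side','s2')
s=cv2.imread('pics/s2.png'); w=cv2.imread('pics/w1.png')
for P in ([.4625,-.0705,.095],[.4625,-.0705,.0475]): print('w',proj('w1',P),'s',proj('s2',P))
cv2.imwrite('pics/c2.png',np.hstack([cv2.resize(w,(480,360)),cv2.resize(s[130:310,220:370],(300,360))]))
E
```

```text
w [279.46636867 215.68795229] s [274.64618236 228.05085237]
w [279.56343027 203.11307259] s [275.17725502 246.55326647]
```

View pics/c2.png

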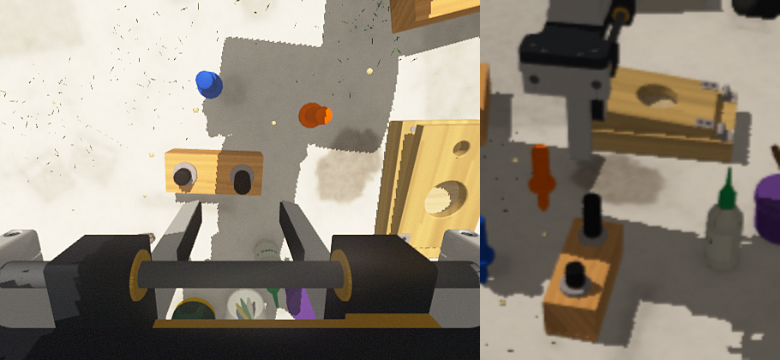

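The wrist view shows the tall pin at crop (242,175) (collar) and (243,186) (grip top), and the lid hole at (461,148). The lid stands at about 0.1 rad. Refining the pin and hole positions from this.

```bash
python3 - <<'E'
from go import *
w=cv2.imread('pics/w1.png'); g=cv2.cvtColor(w,6)
# dark grip blob
r=w[175:240,260:310]; m=(r.max(2)<45).astype(np.uint8); n,l,st,ce=cv2.connectedComponentsWithStats(m)
for i in range(1,n): 
    if st[i,4]>30: print(st[i]+[260,175,0,0,0],ce[i]+[260,175])
print(atz('w1',282.4,202.5,.0475),atz('w1',282.8,217,.095),atz('s2',276,229,.095))
h=W(p,L(.145,0,0,.006)(.1)); print('lid hole model',h,proj('w1',h),'meas',atz('w1',537.8,172.7,h[2]))
print(np.load('pics/w1.npz')['K'][0,0],np.load('pics/w1.npz')['p'])
cv2.imwrite('pics/c3.png',np.hstack([cv2.resize(w[165:245,250:320],(420,480),interpolation=2),cv2.resize(w[140:205,505:560],(380,480),interpolation=2)]))
E
```

```text
[273 199  19  28 387] [282.38501292 212.60981912]
[ 0.46235753 -0.06746785  0.0475    ] [ 0.46420035 -0.06779084  0.095     ] [ 0.46515197 -0.07333046  0.095     ]
lid hole model [0.47554748 0.18207473 0.05644587] [533.21718331 175.45463281] meas [0.47352862 0.1864145  0.05644587]
290.945273318721 [ 0.39224407 -0.05773227  0.34310422]
```

View pics/c3.png

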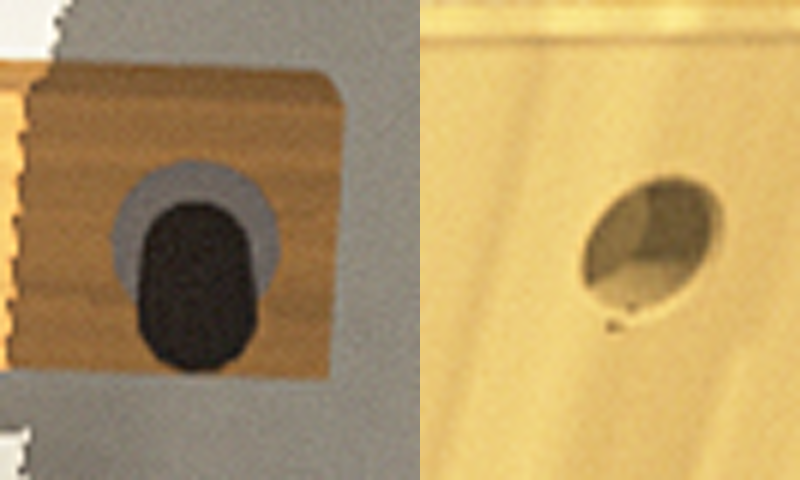

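Request:
drive_tool([
  [0.05,[0,0.002,0.04],[0,0,0]],
  [0.05,[0,0.002,0.08],[0,0,0]],
  [0.05,[0,0.002,0.105],[0,0,0]],
  [0.05,[0,0.002,0.113],[0,0,0]],
  [0.03,[0,0.002,0.113],[0,0,0]],
])

```text
time: 4.75
tool_pos: [0.4634, -0.0661, 0.0775]
ee_rot: [3.141, -0.0, 2.974]
wrist_force: [-0.3, 0.6, 0.1]
width: 0.0432
finger_force: 0.0
```

Request:
drive_tool([
  [0.01,[0,0,0],[0,0,0]],
  [0.01,[0,0,0],[0,0,0]],
  [0.01,[0,0,0],[0,0,0]],
  [0.01,[0,0,0],[0,0,0]],
])

```text
time: 5.25
tool_pos: [0.4639, -0.0678, 0.0786]
ee_rot: [-3.14, 0.002, 2.973]
wrist_force: [-0.0, -2.8, 3.3]
width: 0.0176
finger_force: 30.0
```

Gripped at 17.6 mm with 30 N. Lifting and moving over the press.

Request:
drive_tool([
  [0.01,[0,0,-0.03],[0,0,0]],
  [0.01,[0,0,-0.07],[0,0,0]],
  [0.01,[0,0,-0.1],[0,0,0]],
  [0.01,[0,0.06,-0.1],[0,0,0]],
  [0.01,[0,0.12,-0.1],[0,0,0]],
])

```text
time: 5.88
tool_pos: [0.4837, 0.0524, 0.1778]
ee_rot: [3.14, 0.001, 2.97]
wrist_force: [0.5, -0.2, -0.1]
width: 0.0174
finger_force: 30.0
```

```bash
python3 - <<'E'
from go import *
rel([[.474,.155,.17]],np.pi+p[2])
E
```

```text
5.875 [0.4837 0.0524 0.1778] [3.1402e+00 8.0000e-04 2.9701e+00] [ 0.5 -0.2 -0.1] 0.0174
[0.474 0.155 0.17 ] -> [0.0271, 0.0995, 0.008] [0.0014, 0.0008, -0.0029]
```

Request:
drive_tool([
  [0.01,[0.014,0.05,0],[0,0,0]],
  [0.01,[0.028,0.1,0.0],[0,0,0]],
  [0.01,[0.033,0.127,0.01],[0,0,0]],
  [0.01,[0.033,0.127,0.026],[0,0,0]],
  [0.01,[0.033,0.127,0.026],[0,0,0]],
])

```text
time: 6.5
tool_pos: [0.4708, 0.1812, 0.149]
ee_rot: [-3.139, -0.004, 2.973]
wrist_force: [-0.2, -0.7, -0.5]
width: 0.0176
finger_force: 30.0
```

```bash
python3 - <<'E'
from go import *
rel([[.473,.184,.15]],np.pi+p[2])
w=snap('wrist','w2'); s=snap('side','s3')
o=robot.get_obs(); t=np.array(o['tool_pos'])
print('tip pred w',proj('w2',t-[0,0,.0676]),'s',proj('s3',t-[0,0,.0676]))
h=W(p,L(.145,0,0,.006)(.1)); print('hole pred w',proj('w2',h),'s',proj('s3',h))
u,v=proj('s3',t-[0,0,.06]).astype(int)
uw,vw=proj('w2',h).astype(int); uw=min(max(uw,70),490); vw=min(max(vw,70),350); print(u,v,uw,vw)
cv2.imwrite('pics/c4.png',np.hstack([cv2.resize(w[vw-70:vw+70,uw-70:uw+70,::-1],(480,480),interpolation=2),cv2.resize(s[v-60:v+60,u-40:u+40,::-1],(320,480),interpolation=2)]))
E
```

```text
6.5 [0.4708 0.1812 0.149 ] [-3.1393 -0.0045  2.9725] [-0.2 -0.7 -0.5] 0.0176
[0.473 0.184 0.15 ] -> [-0.0017, 0.0032, -0.001] [-0.0022, -0.0045, -0.0004]
tip pred w [279.72137083 228.1563132 ] s [281.425034   163.94147535]
hole pred w [281.75238459 222.05110027] s [283.0151397  173.26652774]
281 161 281 222
```

View pics/c4.png

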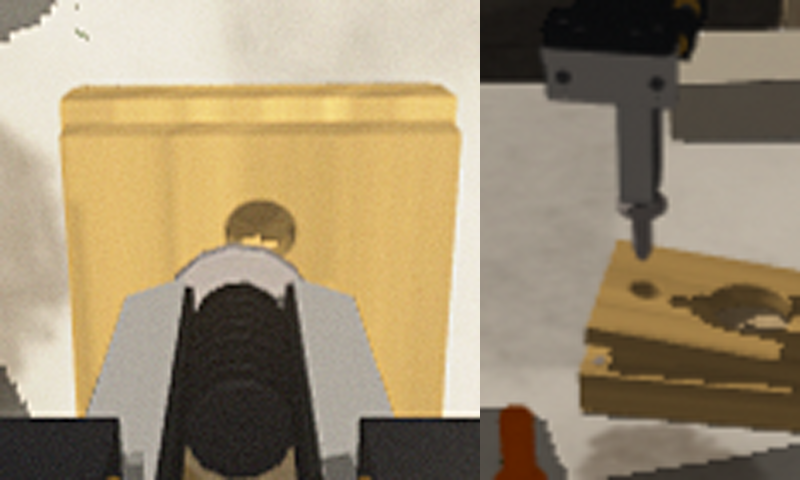

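```bash
python3 - <<'E'
from go import *
def tri(obs):
    A=np.zeros((3,3));b=np.zeros(3)
    for f,u,v in obs:
        c,d=ray(f,u,v); d=d/np.linalg.norm(d); M=np.eye(3)-np.outer(d,d); A+=M;b+=M@c
    return np.linalg.solve(A,b)
X=tri([('w2',287,218.8),('s3',282.25,173.25)]); print('hole',X,proj('w2',X),proj('s3',X))
for z in(.05,.053,.056): print(z,atz('w2',287,218.8,z),atz('s3',282.25,173.25,z))
print('base end', atz('w2',286.5,178.8,.03),W(p,[-.095,0,.03]))
# base end corners left/right in w2
print([atz('w2',211+u/3.43,152+v/3.43,.03).round(4) for u,v in((64,95),(456,95))],W(p,[-.095,-.055,.03]),W(p,[-.095,.055,.03]))
print('collar seen',atz('w2',281,152+311/3.43,.149-.0286))
print('grip',np.load('pics/w2.npz')['p'])
E
```

```text
hole [0.47391473 0.18699036 0.05346682] [286.87409624 218.46119695] [282.37508779 173.20499888]
0.05 [0.47526439 0.18695496 0.05      ] [0.47351154 0.19217793 0.05      ]
0.053 [0.47438145 0.18703731 0.053     ] [0.47360001 0.18751728 0.053     ]
0.056 [0.47349851 0.18711966 0.056     ] [0.47368848 0.18285664 0.056     ]
base end [0.44230785 0.1922969  0.03      ] [0.44466833 0.18733142 0.03      ]
[array([0.4342, 0.1393, 0.03  ]), array([0.4522, 0.2456, 0.03  ])] [0.43543824 0.13311145 0.03      ] [0.45389841 0.24155139 0.03      ]
collar seen [0.47023113 0.18226418 0.1204    ]
grip [0.40093213 0.19388762 0.30256176]
```

```bash
python3 - <<'E'
from go import *
rel([[.4723,.1857,.149],[.4723,.1857,.105],[.4723,.1857,.0976],[.4723,.1857,.0756]],np.pi+p[2])
E
```

```text
6.6 [0.4721 0.1809 0.151 ] [-3.1410e+00 -1.0000e-03  2.9713e+00] [ 0.2  0.6 -0.4] 0.0175
[0.4723 0.1857 0.149 ] -> [0.0006, 0.0047, 0.002] [-0.0006, -0.001, -0.0017]
[0.4723 0.1857 0.105 ] -> [0.0005, 0.0047, 0.046] [-0.0006, -0.001, -0.0017]
[0.4723 0.1857 0.0976] -> [0.0005, 0.0048, 0.0534] [-0.0006, -0.001, -0.0017]
[0.4723 0.1857 0.0756] -> [0.0005, 0.0048, 0.0754] [-0.0006, -0.001, -0.0017]
```

Request:
drive_tool([
  [0.01,[-0.0006,0.005,0.0],[0,0,0]],
  [0.01,[-0.0006,0.005,0.015],[0,0,0]],
  [0.01,[-0.0006,0.005,0.03],[0,0,0]],
  [0.01,[-0.0006,0.005,0.045],[0,0,0]],
  [0.01,[-0.0006,0.005,0.045],[0,0,0]],
])

```text
time: 7.22
tool_pos: [0.4721, 0.1865, 0.1041]
ee_rot: [-3.14, -0.004, 2.973]
wrist_force: [0.4, -0.1, -1.1]
width: 0.0172
finger_force: 30.0
```

```bash
python3 - <<'E'
from go import *
w=snap('wrist','w3'); s=snap('side','s4')
rel([[.473,.1857,.0976]],np.pi+p[2])
cv2.imwrite('pics/c5.png',np.hstack([cv2.resize(w[152:292,211:351,::-1],(480,480),interpolation=2),cv2.resize(s[115:235,241:321,::-1],(320,480),interpolation=2)]))
E
```

```text
7.325 [0.4735 0.1869 0.1062] [-3.1414e+00 -5.0000e-04  2.9728e+00] [ 0.2 -0.2  0. ] 0.0172
[0.473  0.1857 0.0976] -> [0.0003, -0.0012, 0.0086] [-0.0001, -0.0005, -0.0001]
```

View pics/c5.png

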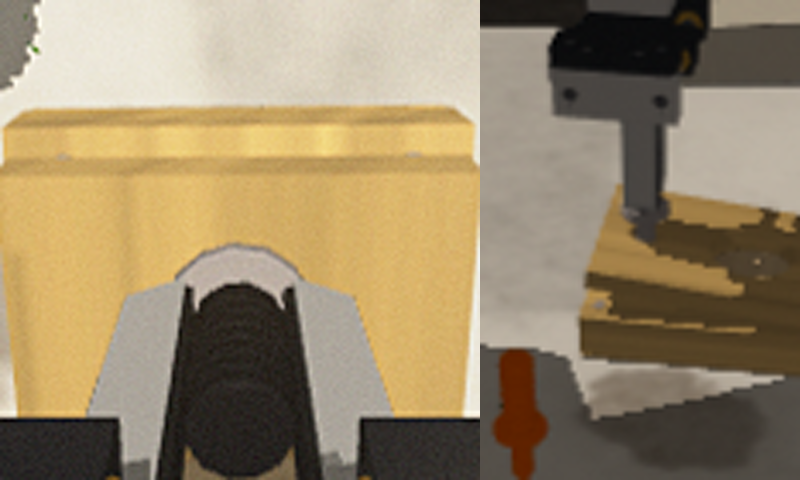

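The tip is inside the lid hole with no contact force, and the pin sits on the lid's centre line (240 against 239 in the crop). Continuing down gently.

Request:
drive_tool([
  [0.01,[0,-0.0005,0.005],[0,0,0]],
  [0.01,[0,-0.0005,0.009],[0,0,0]],
  [0.01,[0,-0.0005,0.013],[0,0,0]],
  [0.01,[0,-0.0005,0.013],[0,0,0]],
])

```text
time: 7.82
tool_pos: [0.4732, 0.1863, 0.093]
ee_rot: [-3.141, -0.001, 2.973]
wrist_force: [-0.2, -0.5, 0.2]
width: 0.0176
finger_force: 30.0
```

Request:
drive_tool([
  [0.01,[0,0,0.004],[0,0,0]],
  [0.01,[0,0,0.008],[0,0,0]],
  [0.01,[0,0,0.012],[0,0,0]],
  [0.01,[0,0,0.012],[0,0,0]],
])

```text
time: 8.32
tool_pos: [0.4728, 0.1866, 0.0821]
ee_rot: [3.141, -0.002, 2.973]
wrist_force: [-2.9, 0.3, 5.1]
width: 0.0174
finger_force: 30.0
```

Request:
drive_tool([
  [0.01,[0,0,0.003],[0,0,0]],
  [0.01,[0,0,0.006],[0,0,0]],
  [0.01,[0,0,0.008],[0,0,0]],
  [0.01,[0,0,0.008],[0,0,0]],
])

```text
time: 8.82
tool_pos: [0.4727, 0.1866, 0.0755]
ee_rot: [3.141, -0.002, 2.973]
wrist_force: [-8.2, 0.1, 13.1]
width: 0.0175
finger_force: 30.0
```

Request:
drive_tool([
  [0.01,[0,0,0.002],[0,0,0]],
  [0.01,[0,0,0.002],[0,0,0]],
  [0.01,[0,0,0.002],[0,0,0]],
])

```text
time: 9.2
tool_pos: [0.4728, 0.1867, 0.0754]
ee_rot: [3.141, -0.001, 2.973]
wrist_force: [-12.5, -1.1, 20.6]
width: 0.0173
finger_force: 30.0
```

```bash
python3 - <<'E'
from go import *
w=snap('wrist','w4'); s=snap('side','s5')
o=robot.get_obs(); print(o['time'],o['tool_pos'],o['wrist_force'],o['width'])
cv2.imwrite('pics/c6.png',np.hstack([cv2.resize(w[152:292,211:351,::-1],(440,440),interpolation=2),cv2.resize(s[130:240,250:340,::-1],(360,440),interpolation=2)]))
E
```

```text
9.3 [0.47282521 0.18669176 0.07538516] [-11.2986208   -0.36328731  20.38047708] 0.017353028547354796
```

View pics/c6.png

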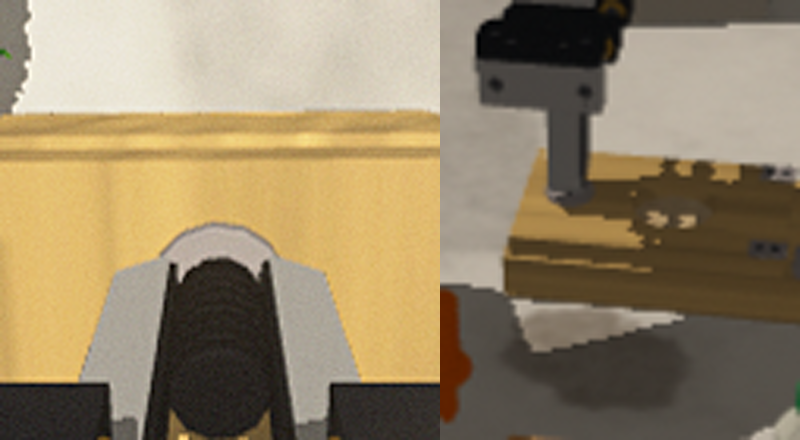

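The lid lies flat on the base with the pin's collar seated on it. TCP z is 0.0754 (0.0756 expected), the push stays near 20 N, and the fingers are clear above the collar. Handing in.

```bash
python3 -c "
from bench import robot; print(robot.close_job())"
```

```text
the job is handed in; nothing more can be done
None
```

I handed the job in at 9.3 s with the lid shut over the disc and the locking pin through the lid into the base, still held and pressed down with about 20 N; I did not touch the short pin, bottle or tub, and no verdict was returned.

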